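# Snug up a lever bolt and fold its lever

### The job

The bar clamp on the bench is still loose: screw its lever bolt in, clockwise, by swinging its open lever round, until it is snug and no further (finger tight, do not over-tighten it); then flip the lever over the top and all the way down flat on the other side so that it locks, and let go. Leave the things lying around the clamp where they are.

Things in the scene. Friction and masses are not known exactly. Their poses are not given: they have to be found in the camera images.
- bench_clamp: Dark steel bar clamp fixed to the table: base plate 130 x 76 x 12 mm with a V-block holding a round steel bar (30 mm thick, 110 mm long), a heel block, and over both a strap (116 x 36 mm, upper face 63 mm above the table). Origin: centre of the underside, straight below the upright bolt; x along the strap (the bar is on the -x side), z up.
- cam_shoe: Bright flange (29 mm across, 5 mm thick) under the bolt's head, turning and sinking with it. Origin: centre of its underside on the bolt's axis, 72 mm above the table at the start. On the strap below lies a bright thrust washer, 33 mm across, whose height differs by job: the gap at the start is 1.9 to 4.5 mm (1.0 to 2.4 rad of turning), is not measured, and must be felt.
- lever_pivot (a point): Pivot of the handle, on the bolt's axis, 21 mm above the flange's underside; x = level direction in which the closed handle points. The bolt sinks 12 mm per clockwise turn (seen from above) and stays where left. It turns with a steady 0.06 N m; once the flange meets the washer this rises by 0.5 N m and the clamping force by 75 N per rad. Snug: 0.13 to 0.3 N m more than steady (18 to 45 N).
- lever_grip (a point): Where to hold the bolt's handle, 70 mm from its pivot, 22 mm from its free end. The handle is a dark steel paddle, 16 mm thick (flat upright faces to grip, across y), 22 mm wide (along x), 92 mm long from the pivot; the solid part starts 21 mm from the pivot. z points along the handle away from the pivot, y along the level pivot pin, x the way this point moves as the handle closes.
- lever (a joint): Closing angle of the handle: 0 = open, leaning 45 degrees from upright to -x of lever_pivot; 0.785 = upright; 2.356 = closed, level on the other side (+x), on a stop. Starts at 0 to 0.2, stays where left. Moving it takes about 0.3 N m; its cam presses the flange down 0.4 mm (15 N more clamping). Sideways the handle is sprung: it gives 0.2 rad per N m.
- cap_screw: Large black socket-head cap screw lying on its side, 41 x 92 x 44 mm, not to be disturbed. Origin: centre of its underside, long axis y.
- hex_nut: Loose bright hex nut, 32 x 37 x 16 mm, not to be disturbed. Origin: centre of its underside.
- tape_roll: Roll of black tape lying flat, 58 mm across, 19 mm high, not to be disturbed. Origin: centre of its underside.

How it is judged:
By the outcome, as a careful person would: the job done as asked, in the order asked, and still so for the second after the job is handed in, with the robot touching nothing.
It also fails if it takes over 72 s, if anything falls off the work surface, if the arm or the gripper's body presses on something with over 40 N, if the wrist force passes 120 N, or if a joint passes its speed limit or range.

### The arm

A 7-joint arm with a two-finger parallel gripper is mounted at the origin on a cart in front of the work surface, level with it; the furniture and walls round the work are solid. World frame = base frame: x ahead of the robot, y to its left, z up, the work surface at z = 0. Lengths are in mm, angles in rad, forces in N, time in s.
With the tool pointing down it reaches from about 425 to 950 mm from the base axis. Payload 16.7 kg.
Tool frame: the origin (TCP) lies on the centre line of the jaws, within the pads' length; the fingertips stand 11 mm ahead of it and the grasp point (between the pads) lies 8 mm behind it; z points along the fingers, y is the line along which they close (so a half turn about z gives the same grasp; the last joint's range is limited). The gripper opens to 94 mm and grips with 3 to 60 N. Pads are 16 mm wide; open, the fingers measure 119 mm over their backs; the gripper's body (75 mm by 177 mm) begins 78 mm behind the grasp point.
Start: joints at [-0.149, 0.426, 0.074, 1.606, -0.034, 1.111, -0.067], TCP at [674.963, -0.019, 216.467] pointing down, gripper open.
Joint ranges: [-2.85, 2.85], [-0.5, 2.14], [-1.23, 1.37], [0.21, 2.46], [-1.02, 4.16], [0.16, 2.05], [-2.73, 2.73]. Speed limits (rad/s): [1.89, 1.89, 2.39, 2.39, 3.01, 3.01, 3.01].

### API

Orientations are given as a unit quaternion [w, x, y, z].
In Python, from workcell import manip, snapshot, camera_params, find_in, landmark_of gives the robot as it stands.
- The arm moves only by the shell command python3 -m pendant 'ROWS' [OPENING] [FORCE]. ROWS is a JSON list of rows, 1 to 8 of them, each of 6 numbers: dx, dy, dz in mm, then a rotation vector rx, ry, rz in rad; each row is the pose to reach, as a shift and turn from the pose commanded when the command began, along the tool's axes at that moment; what a row does not reach only later rows make up. A row lasts 1/8 s, in which the tool goes at most 62.5 mm and 0.188 rad, less where a joint would pass 70% of its speed; a pose out of reach is approached as far as the arm can. OPENING is the finger opening in mm, set as the command begins (- or left out keeps the last). The fingers move at their own pace and stop on an object; FORCE is the grip in N (left out, the last holds). Time passes only in rows, so rows that do not move let the fingers close. It prints the time, the measured TCP pose, the force, the opening and the grip force at its end.
- manip.read_state(): the state, without advancing time (a new reading comes with each control period).
- snapshot(name): name is "scene" or "side" or "wrist"; returns the picture (400x640x3 uint8, red, green, blue); there is no depth.
- camera_params(name): a dict with "fx", "fy", "cx", "cy" (pixels), "rvec" (rotation vector, rad) and "tvec" (3), from world to camera coordinates, as OpenCV has them. Camera axes: x right, y down, z forward; pixel columns grow to the right and rows downward; lengths in mm; the calibration is good to about 2 mm. A picture is of the moment at which its call begins: read the wrist's pose just before it. camera_params takes no time and is no camera call; for the wrist camera it gives the pose at the moment of the call.
- manip.finish_job(): hands the job in; it is judged then, once.
Trained networks look in the newest picture that a camera, given by its name, has taken for a name from the list of things; names that differ only in an ending like _2 or _b are one class to them, and where a whole thing is asked for, a point or a joint stands for the part that bears it (a point fixed in the world has none). Each returns a list of dicts, best first, with "conf" (0 to 1); they miss things now and then, are a little off and sometimes report something else, mostly with a low value. They report only what shows in the picture. A call takes as long as a camera call.
- find_in(name, camera): "centre" ([x, y, z] in mm, in the coordinates of the camera as it stood for that picture, good to about 4 mm: the middle of the surface that is visible of it).
- landmark_of(name, camera): "centre" ([x, y, z] in mm, in the coordinates of the camera as it stood for that picture, good to about 4 mm: a listed point, or the origin of a listed thing).
The state is a dict: "time": time; "joint_pos": joint angles; "joint_vel": joint speeds; "joint_torque": joint torques, N m; "eef_pos": TCP position; "eef_rot": TCP orientation; "force": force on the tool from outside, world axes, zero at the start; "ft_torque": the same for the moment, N m; "gripper_width": finger opening in mm; "finger_force": force on a finger pad.
Only numpy, scipy, OpenCV 4.12 (cv2) and the standard library are available. Lean on these libraries where they do the work, as an engineer would, in place of code of your own. Each camera call takes 0.05 s, during which the arm holds its last target. There are 200 camera calls.

## Working session

There is one attempt and no reset: what is moved stays moved. The work goes in short steps, Python scripts to look and compute and a shell command to move; the robot and the scene stay as the last step left them, time stands still between calls to the robot, and variables do not carry over. Pictures are saved under pics/ and viewed, at most 10 in all, crops included, and the job is handed in when it is done.

```bash
ls; mkdir -p pics
cat > h.py <<'E'
import numpy as np, cv2
from scipy.spatial.transform import Rotation as R
from workcell import manip, snapshot, camera_params, find_in, landmark_of
def cam(n):
    p=camera_params(n); return p,R.from_rotvec(np.array(p["rvec"]).ravel()),np.array(p["tvec"]).ravel()
def toworld(c,n,cp=None):
    p,r,t=cp or cam(n); return r.inv().apply(np.array(c)-t)
def snap(n,f=None):
    cp=cam(n); im=snapshot(n)
    if f: cv2.imwrite("pics/"+f,im[:,:,::-1])
    return cp,im
def look(n,names,cp):
    for k in names:
        for d in landmark_of(k,n)[:2]: print(n,k,round(d["conf"],2),toworld(d["centre"],n,cp).round(1))
E
python3 - <<'E'
from h import *
ims=[]
for n in ["scene","side","wrist"]:
    cp,im=snap(n,n+"0.png"); ims.append(im)
    look(n,["bench_clamp","cam_shoe","lever_pivot","lever_grip"]+(["cap_screw","hex_nut","tape_roll"] if n!="wrist" else []),cp)
s=manip.read_state(); print(s)
cv2.imwrite("pics/both.png",cv2.resize(np.vstack(ims[:2])[:,:,::-1],(480,600)))
E
```

```text
pics
scene bench_clamp 0.73 [ 452.  -359.3    4.8]
scene cam_shoe 0.44 [ 456.5 -361.5   69.7]
scene lever_pivot 0.81 [ 454.  -358.8   93.5]
scene lever_grip 0.91 [ 421.8 -333.5  150.1]
scene lever_grip 0.28 [ 455.2 -362.5    2.6]
scene cap_screw 0.61 [ 687.2 -379.6   -2.7]
scene hex_nut 0.58 [ 339.3 -321.1   -0.6]
scene tape_roll 0.92 [ 453.3 -133.1    3. ]
side bench_clamp 0.77 [ 457.  -360.1    1.5]
side cam_shoe 0.42 [ 454.9 -358.5   71.4]
side lever_pivot 0.95 [ 455.2 -355.4   93.5]
side lever_grip 0.95 [ 426.2 -331.2  145.6]
side cap_screw 0.81 [ 688.7 -378.1   -1.8]
side hex_nut 0.55 [ 340.3 -319.4    0.7]
side tape_roll 0.87 [ 455.1 -128.9   -4. ]
wrist cam_shoe 0.38 [ 457.8 -131.7   -3.7]
{'time': 1.05, 'joint_pos': array([-0.14950601,  0.42609441,  0.07390068,  1.60601255, -0.03409723,
        1.11078763, -0.06711073]), 'joint_vel': array([ 3.33208004e-04, -5.83580241e-04, -1.81072833e-04, -7.62802525e-05,
        2.06131142e-03, -1.11570439e-03, -7.72825126e-04]), 'joint_torque': array([-7.33824763e-04, -9.35543203e+01,  3.66241448e+00, -4.54563940e+01,
       -4.92373423e-02,  1.29866789e-02, -9.64348601e-05]), 'eef_pos': array([ 6.74960707e+02, -1.63879623e-02,  2.16464999e+02]), 'eef_rot': array([-2.53793343e-05,  7.07128813e-01,  7.07084748e-01, -6.57400135e-06]), 'force': array([-0.16005234, -0.19002547,  0.10136821]), 'ft_torque': array([-0.02693118, -0.01090749,  0.03132103]), 'finger_force': 0.0, 'gripper_width': 93.72526776092764}
```

View pics/scene0.png

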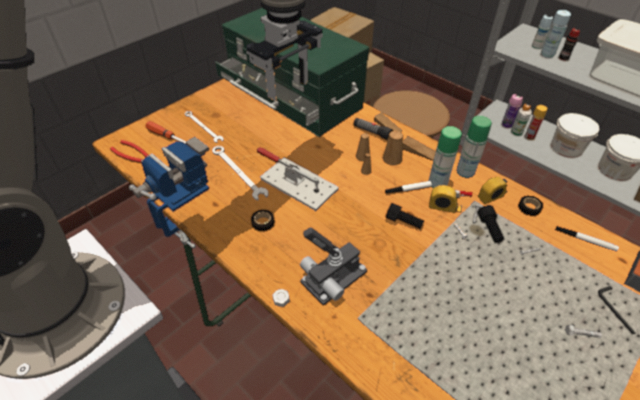

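View pics/side0.png

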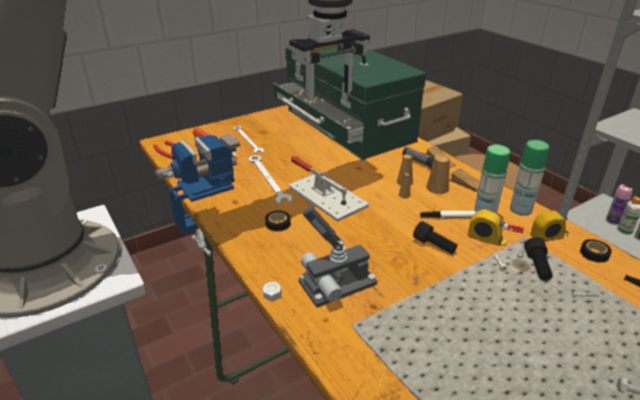

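The scene picture shows the clamp near px (335,268), with its handle leaning up-left to (310,235). The nut is at (281,297) and the tape at (262,220). The side picture agrees, with the handle running from (338,245) to (310,212). I'll move above the handle, turned to match it.

```bash
python3 -m pendant '[[-165,-125,-40,0,0,-0.45],[-330,-250,-60,0,0,-0.89],[-330,-250,-60,0,0,-0.89],[-330,-250,-60,0,0,-0.89],[-330,-250,-60,0,0,-0.89],[-330,-250,-60,0,0,-0.89],[-330,-250,-60,0,0,-0.89],[-330,-250,-60,0,0,-0.89]]' 60 20
python3 - <<'E'
from h import *
for n in ["wrist","scene","side"]:
    cp,im=snap(n,n+"1.png")
    look(n,["lever_pivot","lever_grip","cam_shoe","bench_clamp"],cp)
s=manip.read_state(); print(s['time'],s['eef_pos'],s['eef_rot'],s['joint_pos'].round(2),s['joint_vel'].round(2),s['force'],s['ft_torque'])
E
```

```text
time: 2.05
eef_pos: [422.5, -333.4, 277.3]
eef_rot: [0.001, 0.337, 0.942, -0.001]
force: [0.8, 0.3, 0.6]
gripper_width: 60.0
finger_force: 0.0
wrist lever_pivot 0.72 [ 455.3 -360.1   91.2]
wrist lever_grip 0.81 [ 424.6 -333.4  150.4]
wrist lever_grip 0.74 [ 457.2 -132.5   -2.9]
wrist cam_shoe 0.44 [ 454.3 -359.7   73.2]
wrist bench_clamp 0.68 [ 458.3 -360.9   -2.2]
scene lever_pivot 0.55 [ 454.1 -361.8   91.5]
scene lever_grip 0.58 [ 423.9 -333.7  151.2]
scene cam_shoe 0.51 [ 456.2 -363.2   69.3]
scene bench_clamp 0.62 [ 454.7 -360.3    1.4]
scene bench_clamp 0.24 [ 455.8 -135.3    3.6]
side lever_pivot 0.65 [ 452.5 -358.3   94.2]
side lever_grip 0.94 [ 426.3 -333.2  147. ]
side cam_shoe 0.58 [ 454.4 -356.5   69.9]
side bench_clamp 0.71 [ 459.  -356.9   -1.5]
2.8 [ 424.99180304 -329.95017575  276.46527405] [-3.83165282e-05  3.33838303e-01  9.42630355e-01  1.89187918e-06] [ 0.44  0.15  0.12  1.85 -0.02  1.15  1.45] [ 0.  0.  0.  0. -0. -0. -0.] [-0.27282584  0.09882353 -0.13332594] [ 0.01637331 -0.08231214 -0.00799928]
```

View pics/wrist1.png

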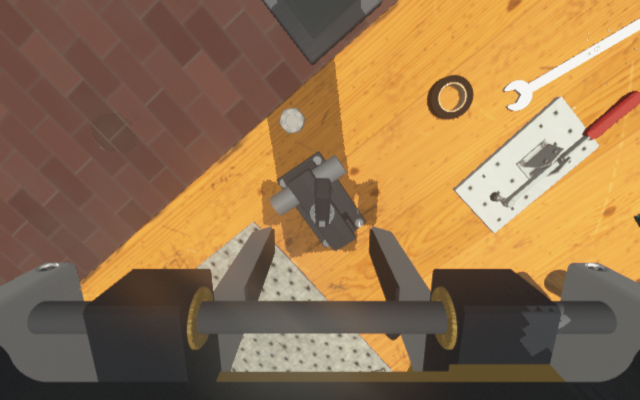

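The wrist picture shows the handle at about (322,195), pivot at (322,213), lined up with the image's vertical, so the yaw is right. Lowering over it and gripping.

```bash
python3 -m pendant '[[-1.6,-2.6,45,0,0,0],[-1.6,-2.6,95,0,0,0],[-1.6,-2.6,135,0,0,0],[-1.6,-2.6,135,0,0,0],[-1.6,-2.6,135,0,0,0]]' 50 25
python3 -m pendant '[[0,0,0,0,0,0],[0,0,0,0,0,0],[0,0,0,0,0,0],[0,0,0,0,0,0],[0,0,0,0,0,0],[0,0,0,0,0,0]]' 10 25
cat >> h.py <<'E'
AX=np.array([455.,-359.3])
def st():
    s=manip.read_state(); f=s['force']; r=s['eef_pos'][:2]-AX; rot=R.from_quat(np.array(s['eef_rot'])[[1,2,3,0]]).as_matrix()
    mz=(r[0]*f[1]-r[1]*f[0])/1000
    print('t',round(s['time'],2),'p',s['eef_pos'].round(1),'yaw',round(np.arctan2(rot[1,0],rot[0,0]),3),'az',round(np.arctan2(r[1],r[0]),3),'r',np.hypot(*r).round(1),'F',f.round(2),'M',s['ft_torque'].round(3),'rxF',round(mz,3),'sum',round(mz+s['ft_torque'][2],3),'w',round(s['gripper_width'],1),'ff',round(s['finger_force'],1)); return s
E
python3 - <<'E'
from h import *
cp,im=snap("wrist","wrist2.png"); look("wrist",["lever_pivot","lever_grip","cam_shoe"],cp)
cp,im=snap("side","side2.png"); look("side",["lever_pivot","lever_grip","cam_shoe"],cp)
cv2.imwrite("pics/side2c.png",cv2.resize(im[180:320,240:420,::-1],(720,560)))
st()
E
```

```text
time: 3.42
eef_pos: [425.2, -333.5, 142.9]
eef_rot: [0.001, 0.334, 0.943, -0.0]
force: [0.4, -0.3, 0.7]
gripper_width: 50.0
finger_force: 0.0
time: 4.18
eef_pos: [424.3, -333.4, 141.6]
eef_rot: [-0.0, 0.334, 0.943, -0.0]
force: [-3.3, -2.5, 4.7]
gripper_width: 15.8
finger_force: 24.9
wrist lever_pivot 0.77 [ 457.1 -362.1   90. ]
wrist lever_grip 0.68 [ 424.9 -335.   152.8]
wrist lever_grip 0.55 [ 452.8 -360.8   -0.6]
side lever_pivot 0.71 [ 453.7 -357.1   92.4]
side lever_grip 0.63 [ 425.  -333.2  145.9]
side lever_grip 0.63 [ 457.3 -357.9   -0.9]
t 4.58 p [ 424.3 -333.4  141.6] yaw 2.46 az 2.442 r 40.2 F [-4.45 -3.04  6.04] M [-0.836  1.061 -0.207] rxF 0.209 sum 0.002 w 15.7 ff 24.9
```

View pics/side2c.png

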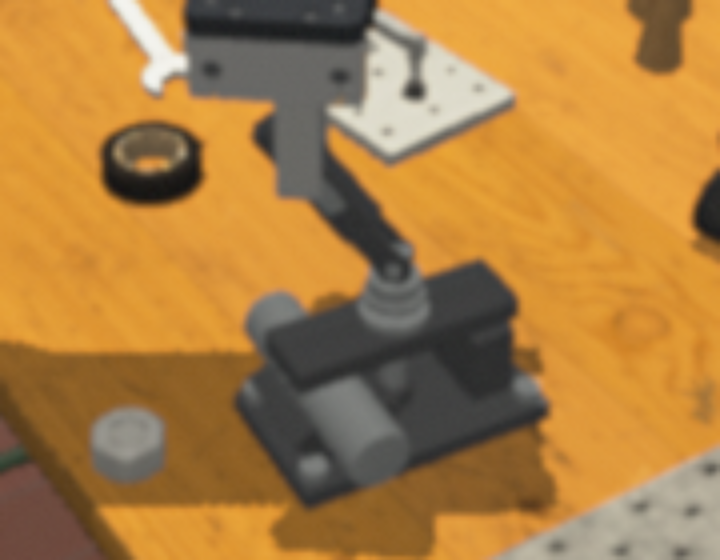

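The crop shows both fingers on the handle at about (300,160), and a small gap under the flange at (393,310). The net torque about the bolt reads about 0, so the moment's reference point is the TCP. Starting the clockwise swing.

```bash
python3 -m pendant '[[-0.8,8.0,0.4,0,0,0.2],[-1.8,11.9,0.6,0,0,0.3],[-3.2,15.7,0.8,0,0,0.4],[-4.9,19.3,1.0,0,0,0.5],[-7.0,22.7,1.2,0,0,0.6],[-9.5,25.9,1.3,0,0,0.7],[-12.2,28.8,1.5,0,0,0.8],[-12.2,28.8,1.5,0,0,0.8]]' >/dev/null
python3 - <<'E'
from h import *
st()
snap("side"); st(); cp,im=snap("side","side3.png"); look("side",["lever_pivot","lever_grip","cam_shoe"],cp);st()
E
```

```text
t 5.58 p [ 452.5 -318.6  140. ] yaw 1.662 az 1.633 r 40.8 F [-1.57 -3.64  2.52] M [-1.101  0.243 -0.108] rxF 0.073 sum -0.035 w 15.5 ff 25.0
t 5.62 p [ 452.3 -318.6  140. ] yaw 1.663 az 1.636 r 40.8 F [-0.41 -5.29  2.06] M [-1.229  0.122 -0.137] rxF 0.031 sum -0.107 w 15.9 ff 25.0
side lever_grip 0.61 [ 451.  -317.2  143.8]
side lever_grip 0.55 [ 453.9 -356.9   91.2]
side cam_shoe 0.64 [ 454.3 -356.5   69.2]
t 5.83 p [ 452.2 -318.6  140.1] yaw 1.662 az 1.638 r 40.8 F [ 0.38 -4.64  1.04] M [-1.444 -0.107 -0.048] rxF -0.003 sum -0.051 w 15.8 ff 25.0
```

```bash
cat >> h.py <<'E'
def mz(s):
    f=s['force']; r=s['eef_pos'][:2]-AX; return (r[0]*f[1]-r[1]*f[0])/1000+s['ft_torque'][2]
def samp(n=3):
    S=[manip.read_state()]
    for i in range(n-1): snapshot("side"); S.append(manip.read_state())
    s=S[-1]; r=s['eef_pos'][:2]-AX; rot=R.from_quat(np.array(s['eef_rot'])[[1,2,3,0]]).as_matrix()
    print('t',round(s['time'],2),'p',s['eef_pos'].round(1),'yaw',round(np.arctan2(rot[1,0],rot[0,0]),3),'az',round(np.arctan2(r[1],r[0]),3),'r',np.hypot(*r).round(1),'F',np.mean([x['force'] for x in S],0).round(1),'Mz',[round(mz(x),3) for x in S],'ftz',[round(x['ft_torque'][2],3) for x in S])
E
cat > s.py <<'E'
from h import *
samp()
E
P="python3 -m pendant"
$P '[[0,2,0.1,0,0,0.05],[-0.2,4,0.2,0,0,0.1],[-0.2,4,0.2,0,0,0.1]]' >/dev/null; python3 s.py
$P '[[0,2,0.1,0,0,0.05],[-0.2,4,0.2,0,0,0.1],[-0.2,4,0.2,0,0,0.1]]' >/dev/null; python3 s.py
$P '[[0,2,0.1,0,0,0.05],[-0.2,4,0.2,0,0,0.1],[-0.2,4,0.2,0,0,0.1]]' >/dev/null; python3 s.py
$P '[[0,2,0.1,0,0,0.05],[-0.2,4,0.2,0,0,0.1],[-0.2,4,0.2,0,0,0.1]]' >/dev/null; python3 s.py
```

```text
t 6.3 p [ 456.3 -318.5  139.9] yaw 1.562 az 1.539 r 40.8 F [ 0.4 -5.1  1.5] Mz [np.float64(-0.039), np.float64(-0.027), np.float64(0.027)] ftz [np.float64(0.005), np.float64(-0.011), np.float64(0.039)]
t 6.78 p [ 460.4 -318.7  139.7] yaw 1.462 az 1.438 r 41.0 F [ 0.8 -5.3  1.4] Mz [np.float64(0.003), np.float64(0.011), np.float64(-0.014)] ftz [np.float64(0.061), np.float64(0.074), np.float64(0.053)]
t 7.25 p [ 464.5 -319.3  139.5] yaw 1.362 az 1.338 r 41.1 F [ 0.9 -5.4  1.4] Mz [np.float64(-0.006), np.float64(0.05), np.float64(-0.046)] ftz [np.float64(0.086), np.float64(0.118), np.float64(0.057)]
t 7.72 p [ 468.4 -320.4  139.3] yaw 1.262 az 1.238 r 41.2 F [ 1.8 -5.4  1.3] Mz [np.float64(-0.0), np.float64(-0.031), np.float64(-0.025)] ftz [np.float64(0.136), np.float64(0.099), np.float64(0.131)]
```

```bash
sed -i "s/'Mz',.*/'Mz',np.mean([mz(x) for x in S]).round(3),'ftz',np.mean([x['ft_torque'][2] for x in S]).round(3))/" h.py; sed -i 's/samp()/samp(5)/' s.py
P="python3 -m pendant"
$P '[[0,2,0.1,0,0,0.05],[-0.2,4,0.2,0,0,0.1],[-0.2,4,0.2,0,0,0.1]]' >/dev/null; python3 s.py
$P '[[0,2,0.1,0,0,0.05],[-0.2,4,0.2,0,0,0.1],[-0.2,4,0.2,0,0,0.1]]' >/dev/null; python3 s.py
$P '[[0,2,0.1,0,0,0.05],[-0.2,4,0.2,0,0,0.1],[-0.2,4,0.2,0,0,0.1]]' >/dev/null; python3 s.py
```

```text
t 8.3 p [ 472.3 -321.9  139.2] yaw 1.162 az 1.139 r 41.2 F [ 2.2 -6.2  0.5] Mz -0.014 ftz 0.176
t 8.88 p [ 475.9 -323.7  139. ] yaw 1.062 az 1.04 r 41.3 F [ 2.5 -5.6  0.6] Mz 0.01 ftz 0.218
t 9.45 p [ 479.4 -325.8  138.8] yaw 0.962 az 0.941 r 41.4 F [ 2.5 -5.9  0.3] Mz 0.003 ftz 0.231
```

```bash
P="python3 -m pendant"
$P '[[0,2,0.1,0,0,0.05],[-0.3,4,0.2,0,0,0.1],[-0.3,4,0.2,0,0,0.1]]' >/dev/null; python3 s.py
$P '[[0,2,0.1,0,0,0.05],[-0.3,4,0.2,0,0,0.1],[-0.3,4,0.2,0,0,0.1]]' >/dev/null; python3 s.py
$P '[[0,2,0.1,0,0,0.05],[-0.3,4,0.2,0,0,0.1],[-0.3,4,0.2,0,0,0.1]]' >/dev/null; python3 s.py
```

```text
t 10.03 p [ 482.6 -328.4  138.7] yaw 0.862 az 0.841 r 41.5 F [ 3.1 -6.1  1. ] Mz -0.002 ftz 0.262
t 10.6 p [ 485.6 -331.2  138.5] yaw 0.762 az 0.743 r 41.5 F [ 3.7 -5.5  0.5] Mz 0.008 ftz 0.282
t 11.18 p [ 488.2 -334.3  138.3] yaw 0.662 az 0.644 r 41.6 F [ 3.8 -6.   0.9] Mz -0.006 ftz 0.288
```

```bash
P="python3 -m pendant"
$P '[[0,2,0.1,0,0,0.05],[-0.3,4,0.2,0,0,0.1],[-0.3,4,0.2,0,0,0.1]]' >/dev/null; python3 s.py
python3 - <<'E'
from h import *
cp,im=snap("side","side4.png")
cv2.imwrite("pics/side4c.png",cv2.resize(im[190:290,280:410,::-1],(780,600),interpolation=cv2.INTER_CUBIC))
E
```

```text
t 11.75 p [ 490.6 -337.7  138.2] yaw 0.562 az 0.545 r 41.6 F [ 4.9 -6.5  0.7] Mz -0.025 ftz 0.313
```

View pics/side4c.png

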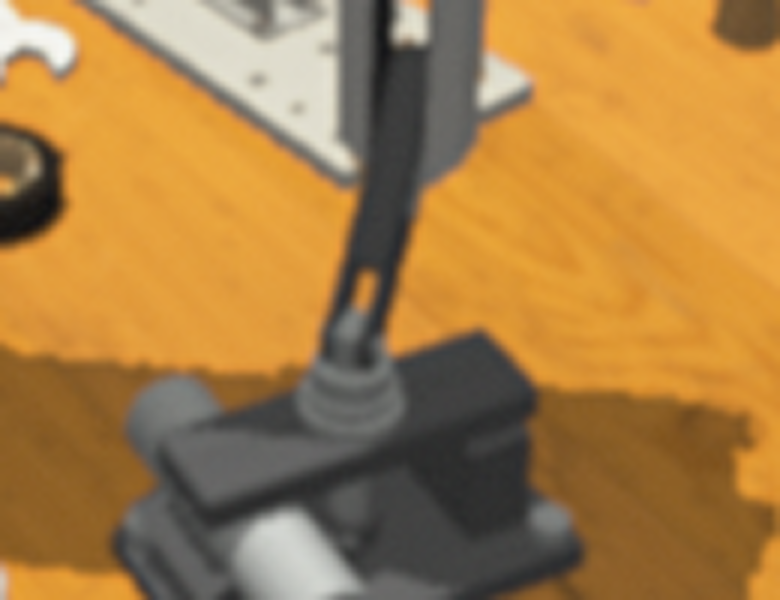

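```bash
P="python3 -m pendant"
cat > q.py <<'E'
from h import *
S=[manip.read_state()]
for i in range(6): snapshot("side"); S.append(manip.read_state())
yw=lambda s:(lambda m:np.arctan2(m[1,0],m[0,0]))(R.from_quat(np.array(s['eef_rot'])[[1,2,3,0]]).as_matrix())
print('yaw',[float(yw(s).round(3)) for s in S],'Mz',[float(mz(s).round(3)) for s in S],'Fxy',S[-1]['force'].round(1))
E
$P '[[0,1.2,0.1,0,0,0.03],[0,2.4,0.1,0,0,0.06]]' >/dev/null; python3 q.py
```

```text
yaw [0.501, 0.5, 0.501, 0.502, 0.502, 0.502, 0.502] Mz [0.061, 0.036, -0.02, 0.022, 0.011, 0.015, 0.038] Fxy [ 3.6 -6.3  0.5]
```

```bash
P="python3 -m pendant"
cat > m.py <<'E'
from h import *
s=manip.read_state(); print(round(s['time'],2),'th',round(2.46-np.arctan2(*(R.from_quat(np.array(s['eef_rot'])[[1,2,3,0]]).as_matrix()[[1,0],0])),3),'Mz',round(mz(s),3),'F',s['force'].round(1),'ftz',round(s['ft_torque'][2],3))
E
for i in 1; do
$P '[[-0.1,1.2,0.1,0,0,0.03]]' >/dev/null; python3 m.py
$P '[[-0.1,1.2,0.05,0,0,0.03]]' >/dev/null; python3 m.py
$P '[[-0.1,1.2,0.05,0,0,0.03]]' >/dev/null; python3 m.py
$P '[[-0.1,1.2,0.05,0,0,0.03]]' >/dev/null; python3 m.py
done; python3 q.py
```

```text
12.47 th 1.988 Mz 0.067 F [ 4.2 -6.   1.3] ftz 0.37
12.6 th 2.019 Mz 0.101 F [ 5.  -5.5  0.5] ftz 0.398
12.72 th 2.049 Mz 0.025 F [ 4.7 -6.8  0.9] ftz 0.363
12.85 th 2.079 Mz 0.052 F [ 5.5 -6.1  0.3] ftz 0.373
yaw [0.381, 0.38, 0.381, 0.382, 0.382, 0.382, 0.382] Mz [0.052, 0.061, 0.006, 0.063, -0.049, 0.044, -0.002] Fxy [ 6.1 -6.1  0.6]
```

```bash
P="python3 -m pendant"
$P '[[-0.1,1.2,0.05,0,0,0.03]]' >/dev/null; python3 m.py
$P '[[-0.1,1.2,0.05,0,0,0.03]]' >/dev/null; python3 m.py
$P '[[-0.1,1.2,0.05,0,0,0.03]]' >/dev/null; python3 m.py
$P '[[-0.1,1.2,0.05,0,0,0.03]]' >/dev/null; python3 m.py
$P '[[-0.1,1.2,0.05,0,0,0.03]]' >/dev/null; python3 m.py
$P '[[-0.1,1.2,0.05,0,0,0.03]]' >/dev/null; python3 m.py
```

```text
13.28 th 2.108 Mz 0.018 F [ 6.2 -6.3  0.6] ftz 0.351
13.4 th 2.139 Mz 0.059 F [ 6.6 -6.8  0.7] ftz 0.413
13.53 th 2.168 Mz 0.156 F [ 6.5 -4.9  1.1] ftz 0.428
13.65 th 2.199 Mz 0.095 F [ 7.4 -6.2  0.7] ftz 0.42
13.78 th 2.228 Mz 0.078 F [ 6.1 -6.3  1. ] ftz 0.39
13.9 th 2.258 Mz -0.005 F [ 7.6 -7.3  0.6] ftz 0.352
```

```bash
P="python3 -m pendant"
$P '[[-0.1,1.2,0.05,0,0,0.03]]' >/dev/null; python3 m.py
$P '[[-0.1,1.2,0.05,0,0,0.03]]' >/dev/null; python3 m.py
$P '[[-0.1,1.2,0.05,0,0,0.03]]' >/dev/null; python3 m.py
$P '[[-0.1,1.2,0.05,0,0,0.03]]' >/dev/null; python3 m.py
$P '[[-0.1,1.2,0.05,0,0,0.03]]' >/dev/null; python3 m.py
$P '[[-0.1,1.2,0.05,0,0,0.03]]' >/dev/null; python3 m.py
```

```text
14.03 th 2.288 Mz 0.102 F [ 7.4 -6.5  1.9] ftz 0.419
14.15 th 2.318 Mz 0.078 F [ 8.4 -8.   0.5] ftz 0.452
14.28 th 2.348 Mz 0.033 F [ 7.8 -7.2  1.2] ftz 0.366
14.4 th 2.378 Mz 0.056 F [ 7.6 -6.2  1. ] ftz 0.336
14.53 th 2.408 Mz 0.094 F [ 8.8 -6.3  1.5] ftz 0.372
14.65 th 2.438 Mz 0.122 F [ 8.9 -6.9  1. ] ftz 0.416
```

```bash
P="python3 -m pendant"
$P '[[-0.1,1.2,0.05,0,0,0.03]]' >/dev/null; python3 m.py
$P '[[-0.1,1.2,0.05,0,0,0.03]]' >/dev/null; python3 m.py
$P '[[-0.1,1.2,0.05,0,0,0.03]]' >/dev/null; python3 m.py
$P '[[-0.1,1.2,0.05,0,0,0.03]]' >/dev/null; python3 m.py
$P '[[-0.1,1.2,0.05,0,0,0.03]]' >/dev/null; python3 m.py; python3 q.py
```

```text
14.78 th 2.468 Mz 0.125 F [ 8.1 -6.4  1.7] ftz 0.387
14.9 th 2.498 Mz 0.117 F [ 8.3 -6.7  2.5] ftz 0.378
15.03 th 2.528 Mz 0.223 F [ 9.4 -6.6  2.3] ftz 0.467
15.15 th 2.558 Mz 0.146 F [ 9.1 -6.7  2.7] ftz 0.383
15.28 th 2.588 Mz 0.164 F [ 8.7 -6.8  2.3] ftz 0.398
yaw [-0.128, -0.13, -0.128, -0.128, -0.127, -0.127, -0.127] Mz [0.164, 0.128, 0.112, 0.159, 0.143, 0.184, 0.052] Fxy [ 9.4 -7.   2.3]
```

```bash
P="python3 -m pendant"
$P '[[-0.1,1.2,0.05,0,0,0.03]]' >/dev/null; python3 m.py
$P '[[-0.1,1.2,0.05,0,0,0.03]]' >/dev/null; python3 m.py
$P '[[-0.1,1.2,0.05,0,0,0.03]]' >/dev/null; python3 m.py
$P '[[-0.1,1.2,0.05,0,0,0.03]]' >/dev/null; python3 m.py
$P '[[-0.1,1.2,0.05,0,0,0.03]]' >/dev/null; python3 m.py; $P '[[-0.1,1.2,0.05,0,0,0.03]]' >/dev/null; python3 m.py; python3 q.py; python3 s.py
```

```text
15.7 th 2.618 Mz 0.208 F [ 9.4 -6.6  2.4] ftz 0.416
15.82 th 2.648 Mz 0.204 F [ 9.6 -6.7  2.6] ftz 0.401
15.95 th 2.678 Mz 0.175 F [ 9.8 -7.   3.5] ftz 0.368
16.07 th 2.708 Mz 0.192 F [10.2 -7.1  3.3] ftz 0.372
16.2 th 2.738 Mz 0.205 F [ 9.6 -6.9  3.1] ftz 0.369
16.32 th 2.768 Mz 0.254 F [10.4 -7.   3.6] ftz 0.402
yaw [-0.308, -0.31, -0.308, -0.308, -0.307, -0.307, -0.307] Mz [0.254, 0.162, 0.123, 0.188, 0.147, 0.153, 0.165] Fxy [ 9.3 -7.4  4. ]
t 16.82 p [ 494.2 -371.7  137.4] yaw -0.307 az -0.307 r 41.1 F [ 9.9 -7.4  4.3] Mz 0.125 ftz 0.292
```

```bash
P="python3 -m pendant"
$P '[[-0.1,1.2,0.05,0,0,0.03]]' >/dev/null; python3 m.py
$P '[[-0.1,1.2,0.05,0,0,0.03]]' >/dev/null; python3 m.py
$P '[[0,0,0,0,0,0],[0,0,0,0,0,0],[0,0,0,0,0,0]]' 46 >/dev/null; python3 s.py
python3 - <<'E'
from h import *
for n in ["scene","side","wrist"]:
    cp,im=snap(n,n+"5.png"); look(n,["lever_pivot","lever_grip","cam_shoe"],cp)
E
```

```text
16.95 th 2.798 Mz 0.244 F [10.5 -6.9  4.9] ftz 0.37
17.07 th 2.828 Mz 0.287 F [11.5 -6.7  4.3] ftz 0.375
t 17.65 p [ 490.5 -373.   136.1] yaw -0.369 az -0.368 r 38.0 F [-0.2 -0.2  0.1] Mz -0.02 ftz -0.009
scene lever_pivot 0.69 [ 455.7 -360.9   87.4]
scene lever_grip 0.6 [ 495.3 -378.6  149.6]
scene cam_shoe 0.57 [ 688.4 -380.4   -3.5]
scene cam_shoe 0.42 [ 454.6 -360.8   62.7]
side lever_pivot 0.89 [ 454.2 -356.6   85.4]
side lever_grip 0.55 [ 495.3 -375.1  139. ]
side cam_shoe 0.58 [ 453.9 -359.4   65.7]
wrist lever_pivot 0.56 [ 456.9 -357.4   86.6]
wrist lever_grip 0.83 [ 496.9 -373.7  142.8]
wrist cam_shoe 0.45 [ 456.2 -361.4   70.9]
wrist cam_shoe 0.18 [ 458.2 -358.6   85. ]
```

View pics/wrist5.png

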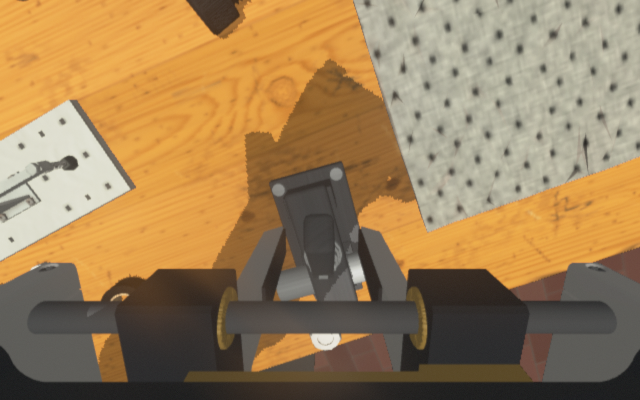

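The wrist picture shows the handle at about (320,240), now free between the open fingers and still in line with the tool. The bolt is snug, at about 0.2 N m above steady. I'll slide outward, close the fingers and push the handle over from outside.

```bash
P="python3 -m pendant"
$P '[[15,0,0,0,0,0],[32,0,0,0,0,0],[48,0,0,0,0,0],[48,0,0,0,0,0]]' 
$P '[[0,0,0,0,0,0],[0,0,0,0,0,0],[0,0,0,0,0,0],[0,0,0,0,0,0],[0,0,0,0,0,0]]' 0 20
$P '[[-6,0,0,0,0,0],[-12,0,0,0,0,0],[-18,0,0,0,0,0],[-24,0,0,0,0,0],[-30,0,0,0,0,0],[-36,0,0,0,0,0]]'; python3 m.py
```

```text
time: 18.75
eef_pos: [536.8, -390.6, 135.8]
eef_rot: [0.0, 0.983, -0.183, -0.0]
force: [0.3, 0.1, -0.5]
gripper_width: 45.9
finger_force: 0.0
time: 19.38
eef_pos: [535.3, -390.4, 136.2]
eef_rot: [-0.0, 0.983, -0.184, 0.0]
force: [0.9, 0.6, -0.2]
gripper_width: 1.3
finger_force: 0.0
time: 20.12
eef_pos: [502.9, -378.0, 137.3]
eef_rot: [0.001, 0.983, -0.183, 0.002]
force: [5.6, -3.0, 5.2]
gripper_width: 0.5
finger_force: 3.1
20.12 th 2.829 Mz -0.019 F [ 5.6 -3.   5.2] ftz 0.019
```

```bash
P="python3 -m pendant"
$P '[[-8,0,0,0,0,0],[-16,0,0,0,0,0],[-24,0,0,0,0,0],[-32,0,0,0,0,0],[-40,0,0,0,0,0],[-48,0,0,0,0,0]]'; python3 m.py
$P '[[-8,0,0,0,0,0],[-16,0,0,0,0,0],[-24,0,0,0,0,0],[-32,0,0,0,0,0],[-36,0,0,0,0,0]]'; python3 m.py
python3 - <<'E'
from h import *
for n in ["scene","side"]:
    cp,im=snap(n,n+"6.png"); look(n,["lever_pivot","lever_grip"],cp)
cv2.imwrite("pics/side6c.png",cv2.resize(im[180:300,260:416,::-1],(780,600),interpolation=cv2.INTER_CUBIC))
E
```

```text
time: 20.88
eef_pos: [457.8, -360.7, 137.0]
eef_rot: [0.001, 0.983, -0.184, 0.001]
force: [7.6, -4.3, 3.0]
gripper_width: 0.4
finger_force: 4.1
20.88 th 2.829 Mz 0.012 F [ 7.6 -4.3  3. ] ftz 0.014
time: 21.5
eef_pos: [423.3, -347.0, 136.3]
eef_rot: [-0.0, 0.983, -0.184, 0.0]
force: [5.2, -0.7, 2.0]
gripper_width: 0.1
finger_force: 2.3
21.5 th 2.829 Mz -0.065 F [ 5.2 -0.7  2. ] ftz -0.022
scene lever_pivot 0.82 [ 457.  -360.6   87.8]
scene lever_grip 0.73 [ 394.6 -344.6  124.7]
side lever_pivot 0.94 [ 454.8 -357.    87.4]
side lever_grip 0.67 [ 398.9 -340.7  122.2]
```

View pics/side6c.png

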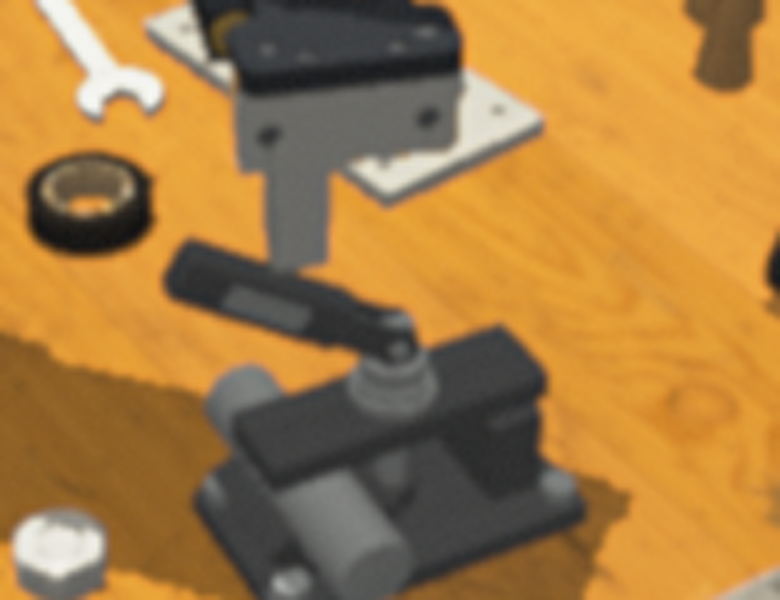

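The crop shows the handle over the top, sloping down-left from (395,340) to (185,265), with the fingertip on its upper face. I'll rise, move out and press it down.

```bash
P="python3 -m pendant"
$P '[[0,0,-12,0,0,0],[-17,0,-15,0,0,0],[-35,0,-15,0,0,0],[-35,0,-15,0,0,0]]'
$P '[[0,0,8,0,0,0],[0,0,16,0,0,0],[0,0,22,0,0,0],[0,0,28,0,0,0],[0,0,33,0,0,0]]'; python3 m.py
$P '[[0,0,2,0,0,0],[0,0,4,0,0,0],[0,0,4,0,0,0]]'; python3 m.py
```

```text
time: 22.3
eef_pos: [389.0, -333.6, 151.2]
eef_rot: [-0.001, 0.983, -0.184, -0.0]
force: [-3.0, 1.0, 5.6]
gripper_width: 0.0
finger_force: 2.6
time: 22.92
eef_pos: [390.6, -334.4, 117.7]
eef_rot: [-0.0, 0.983, -0.184, -0.0]
force: [-3.3, 0.2, 4.5]
gripper_width: 0.6
finger_force: 2.1
22.93 th 2.829 Mz 0.028 F [-3.3  0.2  4.5] ftz -0.04
time: 23.3
eef_pos: [390.8, -334.5, 114.1]
eef_rot: [0.0, 0.983, -0.184, -0.0]
force: [-2.8, 1.0, 3.3]
gripper_width: 0.4
finger_force: 1.6
23.3 th 2.829 Mz -0.013 F [-2.8  1.   3.3] ftz -0.018
```

```bash
P="python3 -m pendant"
$P '[[0,0,2,0,0,0],[0,0,2,0,0,0]]'; python3 m.py
$P '[[0,0,1.5,0,0,0],[0,0,1.5,0,0,0]]'|grep -E "pos|force:"; python3 m.py
$P '[[0,0,1.5,0,0,0],[0,0,1.5,0,0,0]]'|grep -E "pos|force:"; python3 m.py
```

```text
time: 23.55
eef_pos: [390.8, -334.5, 112.1]
eef_rot: [0.0, 0.983, -0.184, -0.0]
force: [-2.6, 0.6, 3.5]
gripper_width: 0.5
finger_force: 1.8
23.55 th 2.829 Mz -0.005 F [-2.6  0.6  3.5] ftz -0.029
eef_pos: [390.8, -334.4, 110.6]
force: [-2.3, 0.4, 3.8]
finger_force: 1.9
23.8 th 2.829 Mz 0.043 F [-2.3  0.4  3.8] ftz 0.014
eef_pos: [390.7, -334.4, 109.1]
force: [-2.9, 1.0, 6.3]
finger_force: 3.1
24.05 th 2.829 Mz -0.04 F [-2.9  1.   6.3] ftz -0.045
```

```bash
P="python3 -m pendant"
$P '[[0,0,1,0,0,0],[0,0,1,0,0,0]]'|grep -E "pos|force:"
$P '[[0,0,1,0,0,0],[0,0,1,0,0,0]]'|grep -E "pos|force:"; python3 m.py
```

```text
eef_pos: [390.6, -334.5, 108.2]
force: [-5.6, 1.4, 10.3]
finger_force: 4.9
eef_pos: [390.4, -334.5, 107.3]
force: [-6.3, 3.1, 13.3]
finger_force: 6.6
24.55 th 2.83 Mz -0.021 F [-6.3  3.1 13.3] ftz 0.022
```

```bash
P="python3 -m pendant"
$P '[[0,0,1,0,0,0],[0,0,1,0,0,0]]'|grep -E "pos|force:"
$P '[[0,0,1.5,0,0,0],[0,0,1.5,0,0,0]]'|grep -E "pos|force:"; python3 m.py
```

```text
eef_pos: [390.3, -334.5, 106.4]
force: [-8.6, 4.0, 17.5]
finger_force: 8.4
eef_pos: [390.2, -334.5, 105.0]
force: [-9.9, 4.3, 22.1]
finger_force: 10.9
25.05 th 2.83 Mz -0.078 F [-9.9  4.3 22.1] ftz -0.046
```

```bash
P="python3 -m pendant"
$P '[[0,0,-20,0,0,0],[0,0,-50,0,0,0],[0,0,-90,0,0,0],[0,0,-120,0,0,0],[40,0,-150,0,0,0],[40,0,-150,0,0,0]]'
python3 - <<'E'
from h import *
for n in ["scene","side","wrist"]:
    cp,im=snap(n,n+"7.png"); look(n,["lever_pivot","lever_grip","hex_nut"],cp)
    if n=="side": cv2.imwrite("pics/side7c.png",cv2.resize(im[200:310,250:400,::-1],(780,572),interpolation=cv2.INTER_CUBIC))
E
```

```text
time: 25.8
eef_pos: [431.4, -349.6, 256.4]
eef_rot: [0.001, 0.983, -0.183, 0.002]
force: [-0.7, -0.4, -0.1]
gripper_width: 0.2
finger_force: 0.0
scene lever_pivot 0.89 [ 454.4 -359.7   86.7]
scene lever_grip 0.69 [ 388.9 -336.7   89. ]
scene lever_grip 0.6 [ 688.1 -380.2   -3.2]
scene hex_nut 0.82 [ 336.9 -323.9    2.4]
scene hex_nut 0.31 [ 455.8 -364.5   64.7]
side lever_pivot 0.71 [ 452.7 -358.    86.8]
side lever_grip 0.89 [ 391.5 -335.5   85.7]
side hex_nut 0.66 [ 341.3 -314.4    0.6]
wrist lever_pivot 0.9 [ 455.7 -362.6   86.1]
wrist lever_grip 0.96 [ 390.7 -336.2   92.2]
```

View pics/side7c.png

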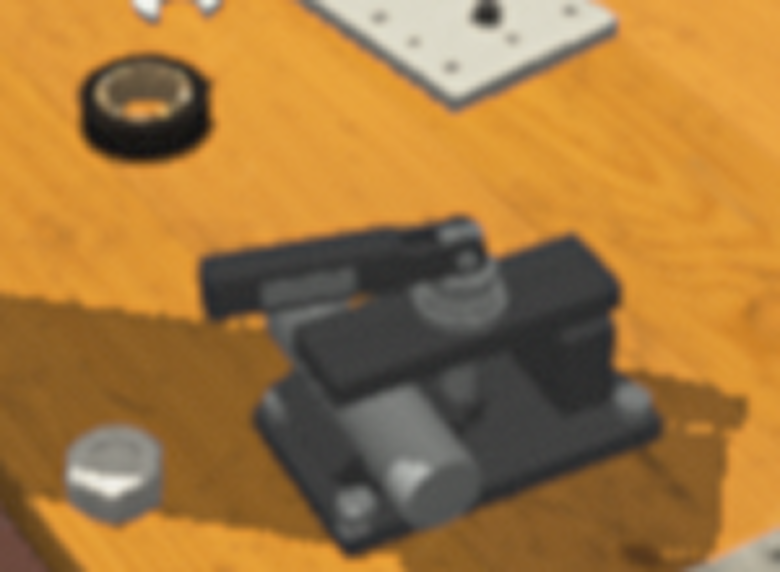

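The crop shows the handle lying level from (465,235) to (205,285) on the far side, with the nut and tape undisturbed. The gripper is clear.

```bash
python3 -c "
from workcell import manip
print(manip.finish_job())"
```

```text
the job is handed in; nothing more can be done
None
```

The bolt is snug at about 0.2 N m above its steady torque, the lever is flipped over and pressed down flat on its stop, the gripper is clear of everything, and the job is handed in at about 26 s; the surrounding things were not disturbed.

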